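# Turn the vacuum pump past compression and lock its flywheel

### The job

The kitchen's vacuum pump is due for service: take its flywheel by the black handle and turn it slowly clockwise (seen from above) until you feel the resistance peak, and stop just past the peak. Let go, and push the yellow lock pin all the way down without forcing it, so that the wheel is locked there. Leave everything else where it is.

Things in the scene. Friction and masses are not known exactly. Their poses are not given: they have to be found in the camera images.
- pump: Vacuum pump: aluminium box 270 (x) by 290 (y) by 88 mm high with a blue band, fixed on the table. Origin: centre of its underside, z up. The flywheel lies on its deck, centred; the lock pin stands on the deck's +y side. A motor end sticks out 60 mm at +x, under 95 mm high.
- flywheel: Red disc, 170 mm across, lying level on the pump, turning about the vertical axle through the pump's centre. Origin: on the axle at table height (disc spans heights 94 to 116 mm); its +x points to the handle. It stays where it is left. Stops inside block it a little way back from its start and far past the peak. How it is keyed to the crank inside, hence where the peak comes, cannot be seen.
- axle (a point): Top of the flywheel at its axle, 116 mm high. The peak comes 0.6 to 1.4 rad clockwise (seen from above) from the start, differing every time. Push to keep it moving at the handle (some N less when paused): a steady rub of about 6 N, climbing over about 0.3 rad to a peak of about 11 N, back to 6 N at 0.4 rad past the peak, down to about 1 N at 0.8 rad past it.
- handle_center (a point): Centre of the flywheel's crank handle: an upright black cylinder, 26 mm across and 50 mm tall (heights 122 to 172 mm over the table), 70 mm from the axle. Its sleeve spins freely on its post, so it can be held with a fixed wrist while the wheel turns.
- lock_pin: Lock pin with a round yellow cap 26 mm across, 118 mm from the axle. Origin: centre of the cap's top, 120 mm above the table when up, 108 mm when home. About 3 N of friction; stays where left. It drops into the crank's slot only while the wheel stands 0.18 to 0.62 rad (10 to 35 degrees) past the resistance peak; elsewhere it stops dead after 3 mm and breaks if pressed with over 30 N.
- mug: Bystander: white mug, 80 mm wide, 90 mm high. Origin: centre of its underside.
- bowl: Bystander: white bowl, 140 mm wide, 55 mm high. Origin: centre of its underside.
- sauce_bottle: Bystander: amber sauce bottle, 64 mm wide, 210 mm high. Origin: centre of its underside.
- spice_jar: Bystander: glass jar with steel cap, 70 mm wide, 100 mm high. Origin: centre of its underside.
- wrench: Bystander: steel wrench, 170 mm long, lying flat on the table. Origin: under its middle.
- drain_plug: Bystander: brass plug, 28 mm wide, 20 mm high, lying loose on a corner of the pump's deck. Origin: centre of its underside.

How it is judged:
On the way:
1. the flywheel has been turned while the lock pin is still up (distance of handle_center from where it was at the start of the episode above 0.03 m and z of lock_pin in the frame of pump above 0.114 m), for 0.2 s.
At the end, for the whole second after the job is handed in: The lock pin is home in the crank's slot (its cap at least 9 of the 12 mm down), which it can reach only with the wheel 0.18 to 0.62 rad past the resistance peak, and the flywheel is at rest (z of lock_pin in the frame of pump below 0.111 m and angular speed of flywheel below 0.1 rad/s); the robot touches nothing.
It fails at once if the lock pin is pressed with more than 30 N (contact force between any of the fingers, the arm and lock_pin above 30 N).
It fails at once if a bystander is moved by more than 30 mm (distance of any of mug, bowl, sauce_bottle, spice_jar, wrench, drain_plug from where it was at the start of the episode above 0.03 m).
It also fails if it takes over 61 s, if anything falls off the work surface, if the arm or the gripper's body presses on something with over 40 N, if the wrist force passes 120 N, or if a joint passes its speed limit or range.

### The arm

A 6-joint arm with a two-finger parallel gripper is mounted at the origin on the work surface. World frame = base frame: x ahead of the robot, y to its left, z up, the work surface at z = 0. Lengths are in m, angles in rad, forces in N, time in s.
With the tool pointing down it reaches from about 0.375 to 0.925 m from the base axis. Payload 5.7 kg.
Tool frame: the origin (TCP) lies between the finger pads; the fingertips stand 19 mm ahead of it and the grasp point (between the pads) is the TCP; z points along the fingers, y is the line along which they close (so a half turn about z gives the same grasp; the last joint's range is limited). The gripper opens to 88 mm and grips with 3 to 60 N. Pads are 20 mm wide; open, the fingers measure 115 mm over their backs; the gripper's body (75 mm by 178 mm) begins 61 mm behind the grasp point.
Start: joints at [1.015, 0.359, 1.51, -0, 1.272, -0.115], TCP at [0.256, 0.543, 0.242] pointing down, gripper open.
Joint ranges: [-2.97, 2.97], [-1.01, 2.36], [0.21, 2.38], [-0.96, 4.11], [0.2, 2.71], [-2.98, 2.98]. Speed limits (rad/s): [2.39, 2.39, 3.14, 3.14, 3.14, 3.14].

### API

Orientations are given as a unit quaternion [w, x, y, z].
In Python, from rig import robot, vision, ticket gives the robot as it stands.
- The arm moves only by the shell command python3 -m pendant 'ROWS'. ROWS is JSON, a list that holds one entry, the list of rows, each a list of 7 numbers: the shift along the tool's x, y, z in units of 25 mm (1.0 is 25 mm), then the turn, a rotation vector about the tool's x, y, z in units of 5 degrees (1.0 is 5 degrees), then the opening, from 0 (shut) to 1 (fully open). A call has 1 to 8 rows; each row is the pose to reach, as a shift and turn from the pose commanded when the call began, along the tool's axes at that moment; what a row does not reach only later rows make up. A row lasts 1/12 s, in which the tool goes at most 41.7 mm and 7.16 degrees, less where a joint would pass 70% of its speed; a pose out of reach is approached as far as the arm can. A call with a gripper value outside its range is refused whole. The fingers move at their own pace and stop on an object; the grip force is fixed at half the most. Time passes only in rows, so rows that repeat a pose let the fingers close. It gives the time, the measured TCP pose, the force, the opening and the grip force at its end, in the units of the state.
- robot.sense(): the state, without advancing time (a new reading comes with each control period).
- vision.camera(name): name is "scene" or "top" or "wrist"; returns the picture (480x640x3 uint8, blue, green, red); there is no depth.
- vision.get_calibration(name): a dict with "intrinsics" (3x3 intrinsics, pixels), "distortion" ([k1, k2, p1, p2, k3] as OpenCV has them; the pictures are not rectified), "extrinsics" (4x4, takes a point from camera to world coordinates). Camera axes: x right, y down, z forward; pixel columns grow to the right and rows downward; lengths in m; the calibration is good to about 2 mm. A picture is of the moment at which its call begins: read the wrist's pose just before it. get_calibration takes no time and is no camera call; for the wrist camera it gives the pose at the moment of the call.
- ticket.sign_off(): hands the job in; it is judged then, once.
The state is a dict: "clock": time; "qpos": joint angles; "qd": joint speeds; "effort": joint torques, N m; "eef_pos": TCP position; "ee_rot": TCP orientation; "contact_force": force on the tool from outside, world axes, zero at the start; "moment": the same for the moment, N m; "gripper_width": finger opening in m; "finger_force": force on a finger pad.
Only numpy, scipy, OpenCV 4.12 (cv2) and the standard library are available. Lean on these libraries where they do the work, as an engineer would, in place of code of your own. Each camera call takes 0.05 s, during which the arm holds its last target. There are 200 camera calls.

## Working session

There is one attempt and no reset: what is moved stays moved. The work goes in short steps, Python scripts to look and compute and a shell command to move; the robot and the scene stay as the last step left them, time stands still between calls to the robot, and variables do not carry over. Pictures are saved under pics/ and viewed, at most 10 in all, crops included, and the job is handed in when it is done.

```bash
ls; mkdir -p pics; cat > h.py <<'E'
import numpy as np, cv2
from rig import robot, vision, ticket
from scipy.spatial.transform import Rotation as R
def ray(name,uv,z,cal=None):
    c=cal or vision.get_calibration(name); K=np.array(c["intrinsics"]);D=np.array(c["distortion"]);T=np.array(c["extrinsics"])
    p=cv2.undistortPoints(np.array([[uv]],float),K,D)[0,0]
    d=T[:3,:3]@[p[0],p[1],1]; o=T[:3,3]
    return o+d*(z-o[2])/d[2]
def blobs(img,lo,hi,amin=40):
    m=cv2.inRange(cv2.cvtColor(img,cv2.COLOR_BGR2HSV),np.array(lo),np.array(hi))
    n,l,s,c=cv2.connectedComponentsWithStats(m)
    return [(s[i].tolist(),c[i].round(1).tolist()) for i in range(1,n) if s[i,4]>=amin]
def tool(v):  # world vector -> tool units of 25mm
    q=robot.sense()["ee_rot"]; return R.from_quat(np.roll(q,-1)).inv().apply(v)/0.025
E
python3 - <<'E'
from h import *
s=robot.sense(); print({k:np.round(v,3).tolist() for k,v in s.items()})
for n in ("top","scene"):
    i=vision.camera(n); cv2.imwrite(f"pics/{n}0.png",i)
    print(n,"yellow",blobs(i,(20,120,120),(35,255,255)))
    print(n,"red",blobs(i,(0,130,60),(8,255,255)),blobs(i,(172,130,60),(180,255,255)))
E
```

```text
pics
{'clock': 0.0, 'qpos': [1.015, 0.36, 1.511, 0.0, 1.273, -0.115], 'qd': [-0.001, -0.001, 0.001, 0.001, 0.0, -0.0], 'effort': [0.002, -51.538, -27.072, 0.067, 0.035, -0.0], 'eef_pos': [0.256, 0.542, 0.241], 'ee_rot': [-0.0, 0.219, 0.976, -0.001], 'contact_force': [0.09, -0.466, 0.547], 'moment': [-0.015, 0.007, -0.024], 'finger_force': 0.0, 'gripper_width': 0.088}
top yellow [([625, 204, 15, 125, 519], [632.8, 265.1]), ([273, 242, 10, 11, 85], [277.7, 247.1]), ([375, 253, 10, 10, 83], [379.7, 257.8])]
top red [([530, 108, 73, 73, 814], [554.5, 154.1]), ([289, 201, 66, 65, 2685], [321.7, 232.8]), ([581, 204, 15, 125, 751], [587.9, 266.4]), ([497, 239, 14, 13, 130], [503.4, 245.1]), ([21, 336, 18, 31, 116], [30.9, 348.8])] []
scene yellow [([42, 126, 58, 68, 284], [69.9, 160.0]), ([353, 238, 8, 8, 51], [356.5, 241.7])]
scene red [([78, 133, 71, 114, 3910], [114.7, 190.0]), ([159, 186, 11, 11, 94], [164.2, 190.8]), ([283, 224, 62, 52, 1978], [313.7, 250.0]), ([1, 249, 86, 65, 830], [53.3, 292.0]), ([31, 282, 62, 40, 199], [68.2, 308.1])] []
```

View pics/top0.png

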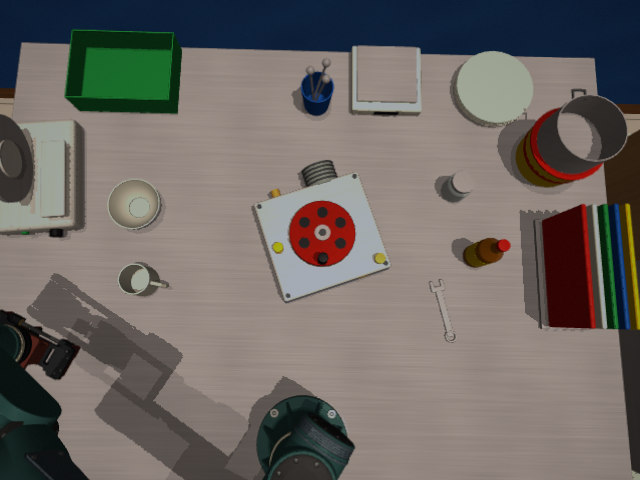

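View pics/scene0.png

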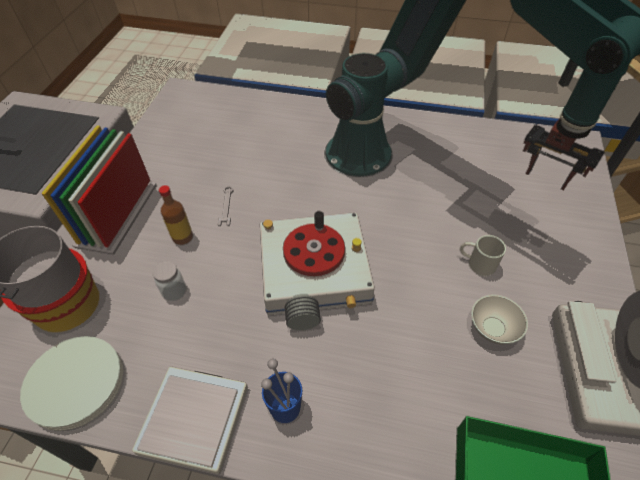

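The top view shows the pump's flywheel at (322,233) and the black handle at (321,258), on the robot's side. The yellow pin is at (278,247), the brass plug at (380,258) and the motor end at (320,172). Clockwise takes the handle towards the pin's side.

```bash
python3 - <<'E'
from h import *
i=cv2.imread("pics/top0.png"); j=cv2.imread("pics/scene0.png")
ax=ray("top",(322,232.8),.116); pin=ray("top",(277.7,247.1),.12)
hb=blobs(i[240:275,300:345],(0,0,0),(180,255,60),20); print("top black",hb)
sb=blobs(j[205:235,305:335],(0,0,0),(180,255,60),20); print("scene black",sb)
print("axle",ax,ray("scene",(313.7,246),.116)); print("pin",pin,ray("scene",(356.5,241.7),.12),np.linalg.norm((pin-ax)[:2]))
for b in hb:
    for z in(.147,.172):
        p=ray("top",(300+b[1][0],240+b[1][1]),z); print("h top",z,p,np.linalg.norm((p-ax)[:2]))
for b in sb:
    p=ray("scene",(305+b[1][0],205+b[1][1]),.147); print("h scene",p,np.linalg.norm((p-ax)[:2]))
E
```

```text
top black [([0, 0, 9, 8, 62], [3.9, 3.1]), ([36, 0, 9, 8, 66], [40.0, 3.2]), ([18, 13, 10, 12, 99], [22.2, 18.2])]
scene black [([10, 7, 9, 17, 126], [13.7, 14.9])]
axle [ 0.53095258 -0.04097519  0.116     ] [ 0.52894717 -0.03874176  0.116     ]
pin [0.49133037 0.07006969 0.12      ] [0.49294997 0.0725752  0.12      ] 0.11790201359942414
h top 0.147 [0.49870524 0.00438616 0.147     ] 0.05565557923897911
h top 0.172 [0.4948299  0.00434518 0.172     ] 0.0579550188397354
h top 0.147 [ 0.50033331 -0.08468698  0.147     ] 0.05336909420967833
h top 0.172 [ 0.4964234  -0.08283633  0.172     ] 0.054264350069370096
h top 0.147 [ 0.46218434 -0.04128153  0.147     ] 0.06876892554016863
h top 0.172 [ 0.45908459 -0.04035267  0.172     ] 0.07187069047711761
h scene [ 0.46093756 -0.03972783  0.147     ] 0.07002613613172581
```

```bash
python3 - <<'E'
from h import *
print(tool(np.array([.461,-.040,.241])-robot.sense()["eef_pos"]))
E
python3 -m pendant '[[[-1.1,-1.1,0,0,0,0,1],[-2.2,-2.2,0,0,0,0,1],[-3.3,-3.3,0,0,0,0,1],[-4.4,-4.4,0,0,0,0,1],[-5.5,-5.5,0,0,0,0,1],[-6.6,-6.6,0,0,0,0,1],[-7.7,-7.7,0,0,0,0,1],[-8.8,-8.8,0,0,0,0,1]]]'
python3 - <<'E'
from h import *
print(tool(np.array([.461,-.040,.241])-robot.sense()["eef_pos"]))
E
```

```text
[-17.36120414 -17.55631411   0.02278193]
clock: 0.77
eef_pos: [0.361, 0.248, 0.2415]
ee_rot: [-0.0, 0.218, 0.976, -0.0]
contact_force: [0.7, 0.1, 0.1]
gripper_width: 0.0878
finger_force: 0.0
[-8.52837102 -8.7151812   0.02180266]
```

```bash

python3 -m pendant '[[[-1.1,-1.1,0,0,0,0,1],[-2.2,-2.2,0,0,0,0,1],[-3.3,-3.3,0,0,0,0,1],[-4.4,-4.4,0,0,0,0,1],[-5.5,-5.5,0,0,0,0,1],[-6.6,-6.7,0,0,0,0,1],[-7.7,-7.8,0,0,0,0,1],[-8.5,-8.7,0,0,0,0,1]]]'
python3 -m pendant '[[[0,0,0,0,0,0,1],[0,0,0,0,0,0,1]]]'
python3 - <<'E'
from h import *
print(tool(np.array([.461,-.040,.152])-robot.sense()["eef_pos"]), robot.sense()["contact_force"])
cal=vision.get_calibration("wrist"); i=vision.camera("wrist"); cv2.imwrite("pics/w1.png",i)
y=blobs(i,(20,120,120),(35,255,255)); print(y)
for b in y: print(ray("wrist",b[1],.12,cal))
T=np.array(cal["extrinsics"]);
P=np.array([[.461,-.04,.172],[.492,.071,.12],[.53,-.04,.116]])
rv=cv2.Rodrigues(T[:3,:3].T)[0]; print(cv2.projectPoints(P,rv,-T[:3,:3].T@T[:3,3],np.array(cal["intrinsics"]),np.array(cal["distortion"]))[0].round())
E
```

```text
clock: 1.43
eef_pos: [0.4612, -0.0405, 0.2416]
ee_rot: [0.0, 0.219, 0.976, -0.0]
contact_force: [1.2, 0.5, 0.4]
gripper_width: 0.088
finger_force: 0.0
clock: 1.6
eef_pos: [0.4606, -0.0389, 0.2413]
ee_rot: [-0.0, 0.22, 0.975, 0.0]
contact_force: [-0.2, 0.9, 0.1]
gripper_width: 0.0878
finger_force: 0.0
[-0.03672698 -0.03220733  3.57321599] [-0.19632423  0.92545211  0.09065638]
[([442, 199, 33, 32, 820], [458.1, 214.6]), ([149, 303, 26, 22, 345], [159.5, 311.7])]
[0.48902364 0.07107931 0.12      ]
[ 0.46041144 -0.18093716  0.12      ]
[[[312. 264.]]

 [[459. 218.]]

 [[347. 312.]]]
```

View pics/w1.png

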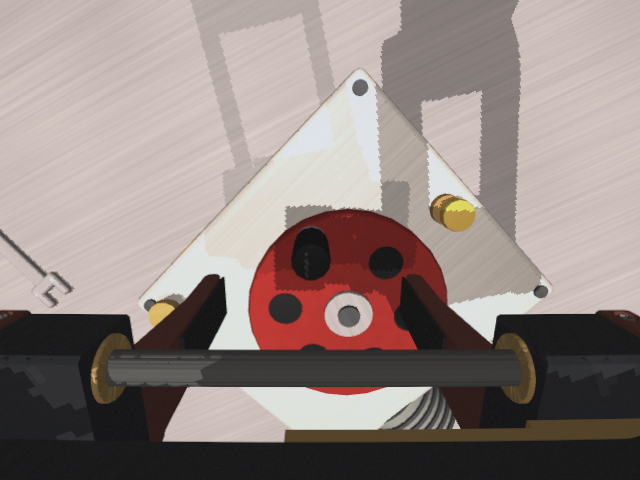

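The wrist view shows the handle's top at about (313,265), as predicted (312,264). The pin is at (458,215) and the axle at (348,314), both where expected. I'll descend and grip.

```bash

python3 -m pendant '[[[0,0,0.9,0,0,0,1],[0,0,1.8,0,0,0,1],[0,0,2.7,0,0,0,1],[0,0,3.3,0,0,0,1],[0,0,3.55,0,0,0,1],[0,0,3.55,0,0,0,0.6]]]'
python3 -m pendant '[[[0,0,0,0,0,0,0.2],[0,0,0,0,0,0,0.2],[0,0,0,0,0,0,0.2],[0,0,0,0,0,0,0.2],[0,0,0,0,0,0,0.2],[0,0,0,0,0,0,0.2]]]'
```

```text
clock: 2.15
eef_pos: [0.4588, -0.036, 0.1517]
ee_rot: [-0.002, 0.218, 0.976, 0.0]
contact_force: [0.3, -0.2, -0.5]
gripper_width: 0.0843
finger_force: 0.0
clock: 2.65
eef_pos: [0.4607, -0.0377, 0.1533]
ee_rot: [0.0, 0.219, 0.976, -0.0]
contact_force: [0.8, -0.3, 0.6]
gripper_width: 0.0448
finger_force: 0.0
```

```bash

python3 -m pendant '[[[0,0,0,0,0,0,0.1],[0,0,0,0,0,0,0.1],[0,0,0,0,0,0,0.1],[0,0,0,0,0,0,0.1],[0,0,0,0,0,0,0.1],[0,0,0,0,0,0,0.1]]]'
python3 - <<'E'
from h import *
s=robot.sense(); print(s["contact_force"],s["moment"],s["eef_pos"])
A=np.array([.530,-.040]);
# tool-units shifts for cw travel a (rad), from handle at angle pi
h=np.array([.461,-.040]); r=h-A
for a in np.arange(.1,2.01,.1):
    c,sn=np.cos(-a),np.sin(-a); n=np.array([c*r[0]-sn*r[1],sn*r[0]+c*r[1]]); print(round(a,1),tool(np.r_[n-r,0]).round(2)[:2])
E
```

```text
clock: 3.15
eef_pos: [0.4597, -0.0384, 0.153]
ee_rot: [-0.001, 0.218, 0.976, -0.001]
contact_force: [-2.5, -4.0, 2.9]
gripper_width: 0.0255
finger_force: 30.0
[-2.54153004 -3.97332678  2.88873957] [-0.70488738  0.545181   -0.03388214] [ 0.45974912 -0.03839175  0.15295837]
0.1 [0.1  0.26]
0.2 [0.18 0.52]
0.3 [0.24 0.79]
0.4 [0.26 1.07]
0.5 [0.26 1.34]
0.6 [0.23 1.62]
0.7 [0.17 1.89]
0.8 [0.09 2.15]
0.9 [-0.02  2.4 ]
1.0 [-0.16  2.64]
1.1 [-0.32  2.87]
1.2 [-0.5   3.08]
1.3 [-0.7   3.27]
1.4 [-0.91  3.44]
1.5 [-1.15  3.58]
1.6 [-1.39  3.71]
1.7 [-1.65  3.8 ]
1.8 [-1.92  3.88]
1.9 [-2.19  3.92]
2.0 [-2.47  3.94]
```

```bash
cat > f.py <<'E'
from h import *
s=robot.sense(); d=s["eef_pos"][:2]-np.array([.530,-.040]); d=np.array(d); F=np.array(s["contact_force"])[:2]
a=np.pi-np.arctan2(d[1],d[0])%(2*np.pi); r=d/np.linalg.norm(d); t=np.array([r[1],-r[0]])
print("t %.2f a %.3f r %.4f push %.1f radial %.1f Fz %.1f w %.4f"%(s["clock"],a,np.linalg.norm(d),-F@t,F@r,s["contact_force"][2],s["gripper_width"]))
E
python3 f.py
python3 -m pendant '[[[0.025,0.065,0,0,0,0,0.1],[0.05,0.13,0,0,0,0,0.1],[0.075,0.195,0,0,0,0,0.1],[0.1,0.26,0,0,0,0,0.1]]]' >/dev/null; python3 f.py
python3 -m pendant '[[[0.02,0.065,0,0,0,0,0.1],[0.04,0.13,0,0,0,0,0.1],[0.06,0.195,0,0,0,0,0.1],[0.08,0.26,0,0,0,0,0.1]]]' >/dev/null; python3 f.py
python3 -m pendant '[[[0.015,0.068,0,0,0,0,0.1],[0.03,0.135,0,0,0,0,0.1],[0.045,0.203,0,0,0,0,0.1],[0.06,0.27,0,0,0,0,0.1]]]' >/dev/null; python3 f.py
```

```text
t 3.15 a 0.023 r 0.0703 push 4.0 radial 2.4 Fz 2.9 w 0.0255
t 3.48 a 0.118 r 0.0704 push 5.7 radial 2.9 Fz 3.6 w 0.0257
t 3.82 a 0.216 r 0.0704 push 6.5 radial 1.0 Fz 4.1 w 0.0257
t 4.15 a 0.314 r 0.0706 push 6.0 radial 1.2 Fz 2.2 w 0.0253
```

```bash

python3 -m pendant '[[[0.008,0.07,0,0,0,0,0.1],[0.015,0.14,0,0,0,0,0.1]]]' >/dev/null; python3 f.py
python3 -m pendant '[[[0.005,0.07,0,0,0,0,0.1],[0.01,0.14,0,0,0,0,0.1]]]' >/dev/null; python3 f.py
python3 -m pendant '[[[0,0.068,0,0,0,0,0.1],[0,0.137,0,0,0,0,0.1]]]' >/dev/null; python3 f.py
python3 -m pendant '[[[0,0.068,0,0,0,0,0.1],[-0.01,0.137,0,0,0,0,0.1]]]' >/dev/null; python3 f.py
python3 -m pendant '[[[-0.01,0.068,0,0,0,0,0.1],[-0.02,0.137,0,0,0,0,0.1]]]' >/dev/null; python3 f.py
python3 -m pendant '[[[-0.01,0.068,0,0,0,0,0.1],[-0.025,0.137,0,0,0,0,0.1]]]' >/dev/null; python3 f.py
```

```text
t 4.32 a 0.364 r 0.0706 push 6.3 radial 0.6 Fz 3.1 w 0.0254
t 4.48 a 0.414 r 0.0706 push 7.2 radial -0.4 Fz 2.5 w 0.0255
t 4.65 a 0.456 r 0.0707 push 9.5 radial 0.3 Fz 3.6 w 0.0255
t 4.82 a 0.497 r 0.0707 push 12.4 radial -0.9 Fz 5.0 w 0.0255
t 4.98 a 0.537 r 0.0707 push 13.1 radial 0.0 Fz 7.0 w 0.0256
t 5.15 a 0.580 r 0.0708 push 15.9 radial -0.7 Fz 7.3 w 0.0253
```

```bash

python3 -m pendant '[[[-0.015,0.068,0,0,0,0,0.1],[-0.03,0.135,0,0,0,0,0.1]]]' >/dev/null; python3 f.py
python3 -m pendant '[[[-0.018,0.067,0,0,0,0,0.1],[-0.037,0.133,0,0,0,0,0.1]]]' >/dev/null; python3 f.py
python3 -m pendant '[[[-0.021,0.066,0,0,0,0,0.1],[-0.043,0.132,0,0,0,0,0.1]]]' >/dev/null; python3 f.py
```

```text
t 5.32 a 0.623 r 0.0708 push 17.8 radial -1.3 Fz 9.0 w 0.0255
t 5.48 a 0.666 r 0.0709 push 18.0 radial -1.4 Fz 10.7 w 0.0256
t 5.65 a 0.711 r 0.0709 push 18.8 radial -1.2 Fz 10.2 w 0.0250
```

```bash

python3 -m pendant '[[[-0.024,0.065,0,0,0,0,0.1],[-0.049,0.13,0,0,0,0,0.1]]]' >/dev/null; python3 f.py
python3 -m pendant '[[[-0.027,0.064,0,0,0,0,0.1],[-0.055,0.128,0,0,0,0,0.1]]]' >/dev/null; python3 f.py
python3 -m pendant '[[[-0.03,0.063,0,0,0,0,0.1],[-0.061,0.126,0,0,0,0,0.1]]]' >/dev/null; python3 f.py
python3 - <<'E'
from h import *
s=robot.sense(); print({k:np.round(s[k],2).tolist() for k in("eef_pos","ee_rot","contact_force","moment","finger_force")})
j=vision.camera("scene"); cv2.imwrite("pics/s2.png",cv2.resize(j[130:300,230:450],None,fx=3,fy=3))
E
```

```text
t 5.82 a 0.756 r 0.0709 push 20.1 radial -1.5 Fz 12.5 w 0.0256
t 5.98 a 0.803 r 0.0710 push 19.7 radial -2.2 Fz 13.0 w 0.0256
t 6.15 a 0.851 r 0.0710 push 18.5 radial -1.4 Fz 13.8 w 0.0254
{'eef_pos': [0.48, 0.01, 0.15], 'ee_rot': [-0.0, 0.22, 0.98, -0.0], 'contact_force': [-12.98, -13.23, 13.85], 'moment': [-2.17, 1.99, 0.03], 'finger_force': 30.01}
```

View pics/s2.png

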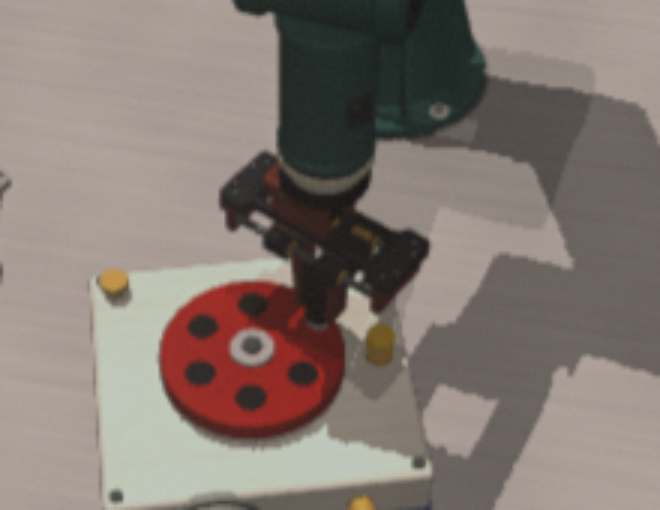

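The wheel turns with the handle in the fingers. The pin at (380,345) in the crop stands clear of them. The push has begun to fall, so I'll carry on.

```bash
sed -i 's/s\["gripper_width"\]))/s["gripper_width"]), "z %.4f M"%s["eef_pos"][2], np.round(s["moment"],2))/' f.py
python3 -m pendant '[[[-0.033,0.061,0,0,0,0,0.1],[-0.066,0.123,0,0,0,0,0.1]]]' >/dev/null; python3 f.py
python3 -m pendant '[[[-0.036,0.06,0,0,0,0,0.1],[-0.072,0.12,0,0,0,0,0.1]]]' >/dev/null; python3 f.py
python3 -m pendant '[[[-0.039,0.058,0,0,0,0,0.1],[-0.077,0.116,0,0,0,0,0.1]]]' >/dev/null; python3 f.py
```

```text
t 6.37 a 0.902 r 0.0710 push 17.5 radial -2.4 Fz 13.9 w 0.0253 z 0.1528 M [-2.07  1.85 -0.02]
t 6.53 a 0.953 r 0.0710 push 16.2 radial -2.0 Fz 14.1 w 0.0258 z 0.1528 M [-1.73  1.82  0.02]
t 6.70 a 1.005 r 0.0710 push 15.1 radial -1.9 Fz 14.4 w 0.0256 z 0.1528 M [-1.47  1.8  -0.01]
```

```bash

python3 -m pendant '[[[-0.041,0.056,0,0,0,0,0.1],[-0.083,0.112,0,0,0,0,0.1]]]' >/dev/null; python3 f.py
python3 -m pendant '[[[-0.044,0.054,0,0,0,0,0.1],[-0.088,0.108,0,0,0,0,0.1]]]' >/dev/null; python3 f.py
python3 -m pendant '[[[0,0,0,0,0,0,0.1],[0,0,0,0,0,0,0.1]]]' >/dev/null; python3 f.py
```

```text
t 6.87 a 1.058 r 0.0709 push 14.9 radial -1.7 Fz 13.1 w 0.0256 z 0.1528 M [-1.29  1.84  0.03]
t 7.03 a 1.110 r 0.0710 push 12.6 radial -2.1 Fz 13.2 w 0.0259 z 0.1528 M [-1.27  1.71 -0.05]
t 7.20 a 1.129 r 0.0709 push 9.0 radial -1.0 Fz 9.0 w 0.0255 z 0.1529 M [-0.77  1.14 -0.03]
```

The push climbed from a≈0.42 and peaked at about 0.75 rad. It has since fallen, and the wheel now stands at 1.13 rad, about 0.38 past the peak. I'll release and go up.

```bash

python3 -m pendant '[[[0,0,0,0,0,0,0.7],[0,0,0,0,0,0,0.7],[0,0,0,0,0,0,0.7],[0,0,0,0,0,0,0.7],[0,0,0,0,0,0,0.7],[0,0,0,0,0,0,0.7]]]' | head -1; python3 f.py
python3 -m pendant '[[[0,0,-0.5,0,0,0,0.7],[0,0,-1.2,0,0,0,0.7],[0,0,-2.2,0,0,0,0.7],[0,0,-3,0,0,0,0.7],[0,0,-3.6,0,0,0,0.5],[0,0,-3.6,0,0,0,0]]]'
python3 - <<'E'
from h import *
cal=vision.get_calibration("wrist"); i=vision.camera("wrist"); cv2.imwrite("pics/w2.png",i)
for b in blobs(i,(20,120,100),(35,255,255)): print("yellow",b,ray("wrist",b[1],.12,cal))
for b in blobs(i,(0,0,0),(180,255,45),300): print("blk",b,ray("wrist",b[1],.172,cal)) if b[0][1]<300 else 0
print("to pin, tip z .2:",tool(np.array([.491,.071,.2])-robot.sense()["eef_pos"]))
E
```

```text
clock: 7.7
t 7.70 a 1.173 r 0.0706 push 0.4 radial 0.4 Fz -0.4 w 0.0597 z 0.1529 M [-0.02 -0.03 -0.01]
clock: 8.2
eef_pos: [0.5046, 0.0249, 0.246]
ee_rot: [0.003, 0.219, 0.976, 0.0]
contact_force: [-0.1, -0.2, 0.2]
gripper_width: 0.0512
finger_force: 0.0
yellow ([343, 181, 33, 33, 860], [358.8, 196.8]) [0.48918529 0.07122362 0.12      ]
yellow ([63, 286, 30, 28, 641], [77.4, 299.0]) [ 0.46737444 -0.177449    0.12      ]
blk ([289, 220, 39, 51, 1526], [308.3, 246.1]) [0.49466742 0.02613357 0.172     ]
blk ([232, 278, 31, 74, 1188], [248.6, 320.7]) [ 0.52555028 -0.03405702  0.172     ]
blk ([365, 278, 30, 73, 1125], [377.2, 321.0]) [0.56356819 0.04597566 0.172     ]
to pin, tip z .2: [1.25060704 1.44658128 1.76608069]
```

View pics/w2.png

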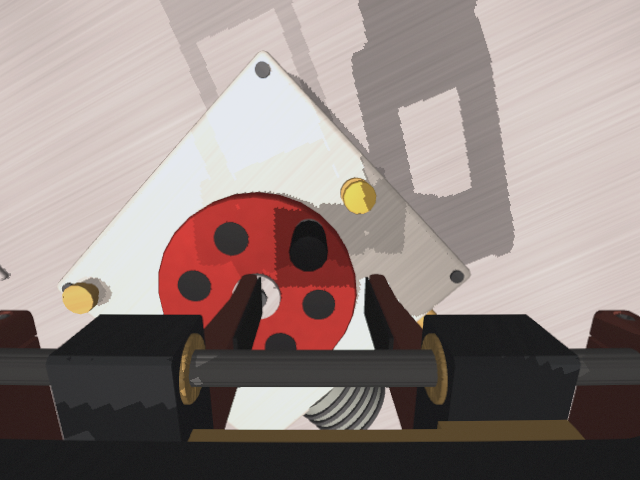

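The view shows the handle's top at about (308,233), still where it was left, and the pin cap at (359,197). I'll close the fingers, move over the pin and approach.

```bash

python3 -m pendant '[[[0.4,0.5,0,0,0,0,0],[0.8,1,0,0,0,0,0],[1.3,1.47,0,0,0,0,0],[1.3,1.47,0,0,0,0,0],[1.3,1.47,0,0,0,0,0],[1.3,1.47,0,0,0,0,0],[1.3,1.47,0,0,0,0,0],[1.3,1.47,0,0,0,0,0]]]'
python3 -m pendant '[[[0,0,0.8,0,0,0,0],[0,0,1.6,0,0,0,0],[0,0,2.4,0,0,0,0],[0,0,3.2,0,0,0,0],[0,0,3.6,0,0,0,0],[0,0,3.9,0,0,0,0],[0,0,3.9,0,0,0,0],[0,0,3.9,0,0,0,0]]]'
```

```text
clock: 8.92
eef_pos: [0.489, 0.0715, 0.2426]
ee_rot: [-0.0, 0.219, 0.976, -0.0]
contact_force: [0.1, 0.3, 0.6]
gripper_width: 0.0005
finger_force: 0.0
clock: 9.58
eef_pos: [0.4891, 0.0719, 0.1457]
ee_rot: [0.0, 0.219, 0.976, -0.0]
contact_force: [-0.0, 0.8, 1.2]
gripper_width: 0.0005
finger_force: 0.0
```

```bash
python3 - <<'E'
from h import *
i=vision.camera("wrist"); cv2.imwrite("pics/w3.png",i)
E
```

```text
(no output)
```

View pics/w3.png

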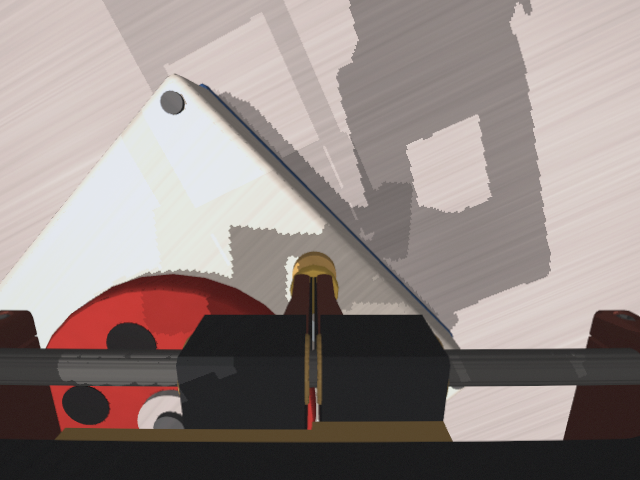

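The closed fingertips are centred on the cap at about (314,270). I'll press down in small steps and watch Fz.

```bash

p() { tail -n +1 | grep -E "eef_pos|contact"; }
python3 -m pendant '[[[0,0,0.1,0,0,0,0],[0,0,0.2,0,0,0,0],[0,0,0.2,0,0,0,0]]]'|p
python3 -m pendant '[[[0,0,0.04,0,0,0,0],[0,0,0.08,0,0,0,0]]]'|p
python3 -m pendant '[[[0,0,0.04,0,0,0,0],[0,0,0.08,0,0,0,0]]]'|p
python3 -m pendant '[[[0,0,0.03,0,0,0,0],[0,0,0.06,0,0,0,0]]]'|p
```

```text
eef_pos: [0.4889, 0.0721, 0.1406]
contact_force: [-0.6, -0.8, -0.2]
eef_pos: [0.489, 0.0721, 0.1387]
contact_force: [-0.8, 0.2, 3.5]
eef_pos: [0.4889, 0.0721, 0.1366]
contact_force: [-0.1, 0.9, 3.2]
eef_pos: [0.489, 0.0721, 0.1349]
contact_force: [0.3, 0.4, 3.0]
```

```bash

p() { grep -E "eef_pos|contact"; }
python3 -m pendant '[[[0,0,0.04,0,0,0,0],[0,0,0.08,0,0,0,0]]]'|p
python3 -m pendant '[[[0,0,0.04,0,0,0,0],[0,0,0.08,0,0,0,0]]]'|p
python3 -m pendant '[[[0,0,0.04,0,0,0,0],[0,0,0.08,0,0,0,0]]]'|p
python3 -m pendant '[[[0,0,0.03,0,0,0,0],[0,0,0.06,0,0,0,0]]]'|p
```

```text
eef_pos: [0.4889, 0.0721, 0.1329]
contact_force: [0.5, 0.6, 3.1]
eef_pos: [0.4889, 0.0721, 0.1308]
contact_force: [-0.2, 0.7, 2.9]
eef_pos: [0.489, 0.0721, 0.1289]
contact_force: [-0.1, 0.5, 2.3]
eef_pos: [0.489, 0.0721, 0.1274]
contact_force: [0.9, 0.3, 2.3]
```

```bash

p() { grep -E "eef_pos|contact"; }
python3 -m pendant '[[[0,0,0.02,0,0,0,0],[0,0,0.03,0,0,0,0]]]'|p
python3 -m pendant '[[[0,0,0.02,0,0,0,0],[0,0,0.03,0,0,0,0]]]'|p
```

```text
eef_pos: [0.489, 0.0721, 0.1272]
contact_force: [-1.4, 0.8, 12.1]
eef_pos: [0.489, 0.0721, 0.1271]
contact_force: [-3.6, -0.2, 19.7]
```

The force rose at z = 0.127, which is the pin's home position (cap at 108 mm). I'll retreat and check.

```bash

python3 -m pendant '[[[0,0,-0.3,0,0,0,0],[0,0,-1,0,0,0,0],[0,0,-2,0,0,0,0],[0,0,-3.2,0,0,0,0],[0,0,-4.4,0,0,0,0],[0,-1.2,-5,0,0,0,0],[0,-2.4,-5,0,0,0,0],[0,-2.4,-5,0,0,0,0]]]'
python3 - <<'E'
from h import *
cal=vision.get_calibration("wrist"); i=vision.camera("wrist"); cv2.imwrite("pics/w4.png",i)
for b in blobs(i,(20,120,100),(35,255,255)): print("yellow",b,ray("wrist",b[1],.108,cal),ray("wrist",b[1],.12,cal))
E
```

```text
clock: 12.05
eef_pos: [0.4613, 0.015, 0.2517]
ee_rot: [0.0, 0.219, 0.976, -0.001]
contact_force: [-0.2, -0.5, 0.7]
gripper_width: 0.0002
finger_force: 0.0
yellow ([373, 220, 31, 30, 693], [387.9, 235.0]) [0.48871767 0.07146551 0.108     ] [0.48479943 0.07041136 0.12      ]
yellow ([105, 319, 28, 19, 377], [117.6, 328.2]) [ 0.46506394 -0.18681935  0.108     ] [ 0.46213509 -0.17706994  0.12      ]
yellow ([114, 339, 18, 6, 61], [123.2, 341.8]) [ 0.47918567 -0.19006403  0.108     ] [ 0.47566613 -0.1801789   0.12      ]
```

View pics/w4.png

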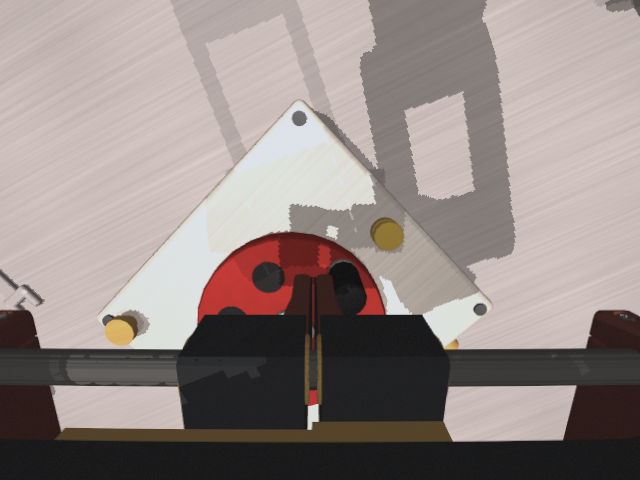

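The cap at (388,235) is now low on the deck. Cast at height 108 mm it lands on the pin's position, so the pin is home. The gripper is clear of everything, so I'm handing in.

```bash
python3 -c "
from rig import ticket
print(ticket.sign_off())"
```

```text
the job is handed in; nothing more can be done
None
```

The job is handed in: I turned the flywheel clockwise to about 0.38 rad past the resistance peak, which read about 20 N rather than the expected 11 N, and pushed the lock pin fully home at no more than about 20 N; the arm ended clear and the bystanders were not touched.

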